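Put away returned spares on the store counter

ROBOT

A 7-joint arm with a two-finger parallel gripper is mounted at the origin on the work surface. World frame = base frame: x ahead of the robot, y to its left, z up, the work surface at z = 0. Lengths are in mm, angles in degrees, forces in N, time in s.
With the tool pointing down it reaches from about 350 to 900 mm from the base axis. Payload 19.9 kg.
Tool frame: the origin (TCP) lies at the very end of the fingers, on their centre line; the grasp point (between the pads) lies 19 mm behind it (tcp_to_grasp is the z of the grasp point in the tool frame, in mm); z points along the fingers, y is the line along which they close (so a half turn about z gives the same grasp; the last joint's range is limited). The gripper opens to 94 mm and grips with 3 to 60 N. Pads are 16 mm wide; open, the fingers measure 119 mm over their backs; the gripper's body (75 mm by 177 mm) begins 78 mm behind the grasp point.
Start: joints at [72.164, 23.915, -0.59, 92.452, 0.269, 63.638, -3.037], TCP at [166.581, -602.37, 205.425] pointing down, gripper open.
Joint ranges: [-161.28, 161.28], [-22.2, 115.67], [-73.04, 71.86], [3.21, 147.25], [-68.34, 248.33], [10.77, 114.83], [-161.83, 161.83]. Speed limits (degrees/s): [108.29, 108.29, 136.94, 136.94, 172.46, 172.46, 172.46].

INTERFACE

Orientations are given as [roll, pitch, yaw] about the fixed x, y, z axes, in that order (R = Rz(yaw) Ry(pitch) Rx(roll)).
In Python, from workcell import move_to, line_to, movej, set_gripper, dwell, solve_ik, get_obs, capture, calibration, PlanningError, job_done, tcp_to_grasp gives the robot as it stands. Calls block until the motion is done:
- move_to(position, orientation): joint-space move of the TCP to a pose.
- line_to(position, rotation=None, v=150, guard=None): straight line of the TCP; rotation=None keeps the orientation; v is the mean speed in mm/s. With guard (N) it stops when the force on the tool has changed by that much, and returns True; else False.
- movej(angles): joint-space move.
- set_gripper(opening, newtons=None): finger opening in mm; newtons is the grip in N (None keeps the last); returns when the fingers have stopped.
- dwell(seconds).
- solve_ik(position, orientation): joint angles nearest the present ones, or None.
- get_obs(): the state.
- capture(name): name is "side" or "top" or "wrist"; returns the picture (400x640x3 uint8, red, green, blue); there is no depth.
- calibration(name): a dict with "camera_matrix" (3x3 intrinsics, pixels), "k1" (the pictures are not rectified: a ray, as slopes to the right and down, at radius r is drawn at 1 + k1 r^2 times it, then the intrinsics apply), "camera_from_world" (4x4, takes a point from world to camera coordinates). Camera axes: x right, y up, looking along -z (the intrinsics and any distortion apply to the point x, -y, -z); pixel columns grow to the right and rows downward; lengths in mm; the calibration is good to about 2 mm. A picture is of the moment at which its call begins: read the wrist's pose just before it. calibration takes no time and is no camera call; for the wrist camera it gives the pose at the moment of the call.
A pose or a line that the arm cannot do raises PlanningError and nothing moves.
- job_done(): hands the job in; it is judged then, once.
The state is a dict: "t": time; "qpos": joint angles; "dq": joint speeds; "joint_efforts": joint torques, N m; "tcp_pos": TCP position; "eef_rot": TCP orientation; "force": force on the tool from outside, world axes, zero at the start; "torque": the same for the moment, N m; "grip_width": finger opening in mm; "finger_force": force on a finger pad.
Only numpy, scipy, OpenCV 4.12 (cv2) and the standard library are available. Lean on these libraries where they do the work, as an engineer would, in place of code of your own. Each camera call takes 0.05 s, during which the arm holds its last target. There are 200 camera calls.

TASK

Put the returned spares away. First fit the loose orange hook to the slatwall panel, under the orange flag: tilt its nose up, enter its lip in the groove, and turn it down until it is fully seated, level and square to the panel, and let go of it. Then hang every pulley from the cradle on the hook's arm, put each red, blue or white bush into the bin of its own colour, and leave the yellow bush and everything else on the counter where they are.

Things in the scene. Friction and masses are not known exactly. Their poses are not given: they have to be found in the camera images.
- panel: fixed cream slatwall panel with green frame, 320 mm wide, 185 high, 32 deep. Origin on the table under the middle of its front face; x straight out of the face, y along it, z up. A groove 24 mm high runs along the face from z = 130 mm (top edge of the solid lower board) to z = 154 mm (lower edge of the upper slat).
- groove (a point): on the panel's front face at the top edge of the lower board, mid panel; axes as the panel's. Inside the groove: the upper slat above is only 4 mm thick (x -4 to 0 mm, z 24 to 55 mm from here), behind it is a hollow reaching back to x = -26 mm and up to z = 51 mm; the floor of the groove is flat at z = 0.
- flag: small orange flag, 30 mm wide, clipped on the panel's top edge and hanging 22 mm down its front; it marks where along the panel the hook belongs. Fixed, axes as the panel's; origin at its middle, on the panel's top edge at the plane of the front face. It does not obstruct anything.
- hook: loose orange slatwall hook, 0.16 kg, standing upright on the table. Origin at the foot of the back face of its plate, x along the arm to the nose, y sideways, z up. Arm: bar, x 0 to 150 mm, 10 mm wide, z 0 to 14 mm, its end (x 144 to 150) turned up to z = 22 mm. Plate: x 0 to 4 mm, 50 mm wide, z 0 to 52 mm. Seated: level, arm straight out of the panel, plate against the face below the groove.
- hook_heel (a point): on the hook: back face of its plate, underside of the tongue, 45 mm above the hook's origin; axes as the hook's. Seated, it meets the point groove's edge (same x and z). The steel tongue, 40 mm wide, runs back from the plate (x -11 to 0 mm, z 45 to 50 mm) and ends in the upright lip.
- hook_lip (a point): tip of the hook's steel lip (x -11 to -7 mm, z 45 to 76 mm, 40 mm wide, hook frame); axes as the hook's. Seated, the lip stands up behind the upper slat, overlapping it by 7 mm. It enters the groove only with the nose up: at 35 degrees it slides in along its own length with 3 mm to spare either side; then turn the nose down while lowering the heel.
- cradle: fixed wooden pulley cradle, base 170 x 90 x 4 mm; origin at the centre of its underside, x along its length. At x = -50, 0, 50 mm a pulley can stand, axis along x, centre about 44 mm above the table, on two rails (y = +-14 mm, up to z = 16 mm) between fins (11 to 15 mm either side in x, y within +-15 mm, up to z = 36 mm). The pulley's two sides in y are free for the fingers.
- pulley_1: dark steel belt pulley: a ring of outer diameter 60 mm, bore 36 mm, 18 mm thick, 0.12 kg; origin at the centre of the bore, x along its axis. It starts standing on edge in the cradle, axis level and along the cradle's x. May be absent.
- pulley_2: dark steel belt pulley: a ring of outer diameter 60 mm, bore 36 mm, 18 mm thick, 0.12 kg; origin at the centre of the bore, x along its axis. It starts standing on edge in the cradle, axis level and along the cradle's x. May be absent.
- pulley_3: dark steel belt pulley: a ring of outer diameter 60 mm, bore 36 mm, 18 mm thick, 0.12 kg; origin at the centre of the bore, x along its axis. It starts standing on edge in the cradle, axis level and along the cradle's x. May be absent.
- bin_red: fixed green open bin with red floor and red label on its front, 78 x 78 mm outside, 25 mm high, walls and floor 4 mm thick (inside 70 x 70 mm, open top); origin at the centre of its underside, its sides along its x and y
- bin_blue: fixed green open bin with blue floor and blue label on its front, 78 x 78 mm outside, 25 mm high, walls and floor 4 mm thick (inside 70 x 70 mm, open top); origin at the centre of its underside, its sides along its x and y
- bin_white: fixed green open bin with white floor and white label on its front, 78 x 78 mm outside, 25 mm high, walls and floor 4 mm thick (inside 70 x 70 mm, open top); origin at the centre of its underside, its sides along its x and y
- bin_yellow: fixed green open bin with yellow floor and yellow label on its front, 78 x 78 mm outside, 25 mm high, walls and floor 4 mm thick (inside 70 x 70 mm, open top); origin at the centre of its underside, its sides along its x and y; the yellow bush already stands in it
- bush_red: steel bush, upright: body of diameter 36 mm, 50 mm high overall, on a foot flange of diameter 50 mm and 7 mm thick, 0.22 kg, with a red band round its top; origin at the centre of its underside, z up its axis. May be absent.
- bush_blue: steel bush, upright: body of diameter 36 mm, 50 mm high overall, on a foot flange of diameter 50 mm and 7 mm thick, 0.22 kg, with a blue band round its top; origin at the centre of its underside, z up its axis. May be absent.
- bush_white: steel bush, upright: body of diameter 36 mm, 50 mm high overall, on a foot flange of diameter 50 mm and 7 mm thick, 0.22 kg, with a white band round its top; origin at the centre of its underside, z up its axis. May be absent.
- bush_yellow: steel bush like the others with a yellow band, already in the yellow bin; leave it there
- oil_can: blue can, diameter 60 mm, 120 mm high, bystander; origin at the centre of its underside
- wrench: wrench lying on the table, 170 mm long, bystander; origin at its middle
- parts_carton: cardboard carton 120 x 160 x 90 mm, bystander; origin at the centre of its underside
- tape_roll: roll of clear tape, outer diameter 90 mm, 40 mm high, bystander; origin at the centre of its underside
- pen_cup: black cup, diameter 70 mm, 90 mm high, bystander; origin at the centre of its underside
- tag_stack: stack of brown tags 50 x 90 x 12 mm, bystander; origin at the centre of its underside
Things that resemble listed ones, but are neither listed nor needed, are in the scene too. What is shaped like the pulley_2 but purple is not meant.

How it is judged:
By the outcome, as a careful person would: the job done as asked, in the order asked, and still so for the second after the job is handed in, with the robot touching nothing.
Of pulley_1, pulley_2, pulley_3, bush_red, bush_blue, bush_white only 4 to 6 are there at a start; the rules pass over those that are not, and their reading is None.
At some moment in a run one of bush_red, bush_blue, bush_white may be knocked a few centimetres aside while the robot is not near it.
It also fails if it takes over 210 s, if anything falls off the work surface, if the arm or the gripper's body presses on something with over 40 N, if the wrist force passes 120 N, or if a joint passes its speed limit or range.

## Working session

There is one attempt and no reset: what is moved stays moved. The work goes in short steps, each a Python script; the robot and the scene stay as the last script left them, time stands still between calls to the robot, and variables do not carry over. Pictures are saved under pics/ and viewed, at most 14 in all, crops included, and the job is handed in when it is done.

```bash
ls; mkdir -p pics; python3 - <<'E'
from workcell import *
import cv2
for n in("top","side"):
    im=capture(n); cv2.imwrite(f"pics/{n}0.png",cv2.resize(im[:,:,::-1],(800,500),interpolation=cv2.INTER_CUBIC))
    c=calibration(n); print(n,c)
o=get_obs();print(o)
print(tcp_to_grasp)
E
```

```text
pics
top {'camera_matrix': array([[384.48929585,   0.        , 321.00848788],
       [  0.        , 384.48929585, 200.43478621],
       [  0.        ,   0.        ,   1.        ]]), 'k1': -0.00527041383302198, 'camera_from_world': array([[ 7.27890132e-03, -9.99924625e-01, -9.88744515e-03,
        -4.94725702e+01],
       [ 9.94595646e-01,  6.21531533e-03,  1.03638169e-01,
        -5.36410419e+02],
       [-1.03568904e-01, -1.05883819e-02,  9.94565920e-01,
        -1.32687986e+03],
       [ 0.00000000e+00,  0.00000000e+00,  0.00000000e+00,
         1.00000000e+00]])}
side {'camera_matrix': array([[383.78653822,   0.        , 322.77330602],
       [  0.        , 383.78653822, 194.26772496],
       [  0.        ,   0.        ,   1.        ]]), 'k1': -0.049115431000980786, 'camera_from_world': array([[-9.98193563e-01, -5.92763405e-02, -9.79415035e-03,
         5.21159858e+02],
       [ 2.97069342e-02, -6.28656497e-01,  7.77115504e-01,
        -1.42373534e+02],
       [-5.22217195e-02,  7.75420740e-01,  6.29281788e-01,
        -1.19858938e+03],
       [ 0.00000000e+00,  0.00000000e+00,  0.00000000e+00,
         1.00000000e+00]])}
{'t': 0.1, 'qpos': array([72.16517534, 23.94460297, -0.59059888, 92.480293  ,  0.26640638,
       63.63809942, -3.03803077]), 'dq': array([-0.08292624, -0.13528169, -0.08156592, -0.08954134, -0.0481496 ,
        0.01947615,  0.01606064]), 'joint_efforts': array([ 1.49871605e-03, -8.52579474e+01,  6.40956871e-01, -4.26699078e+01,
       -4.88604920e-02,  1.63549284e-02,  7.34778178e-05]), 'tcp_pos': array([ 166.49272393, -602.07766567,  204.90105361]), 'eef_rot': array([-1.79938410e+02,  2.14883133e-03,  1.54551220e+01]), 'force': array([0.63333712, 0.48009777, 0.66896597]), 'torque': array([-0.00354727,  0.04658119,  0.06305907]), 'finger_force': 0.0, 'grip_width': 93.91992861162402}
-18.8
```

View pics/top0.png

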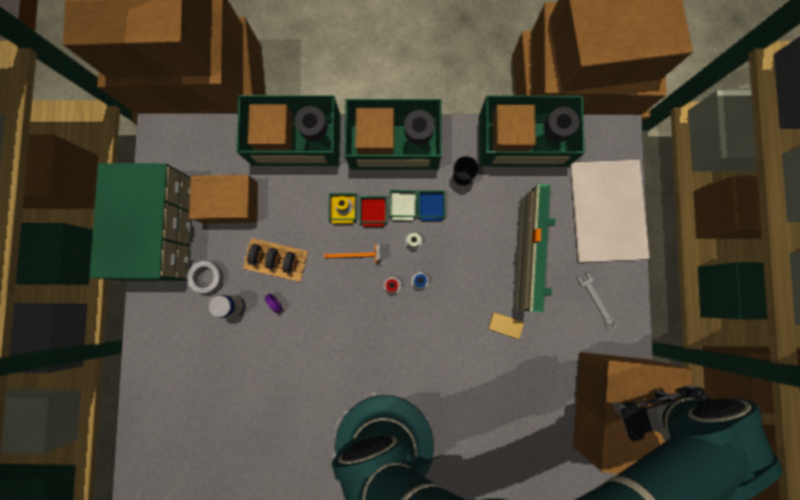

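View pics/side0.png

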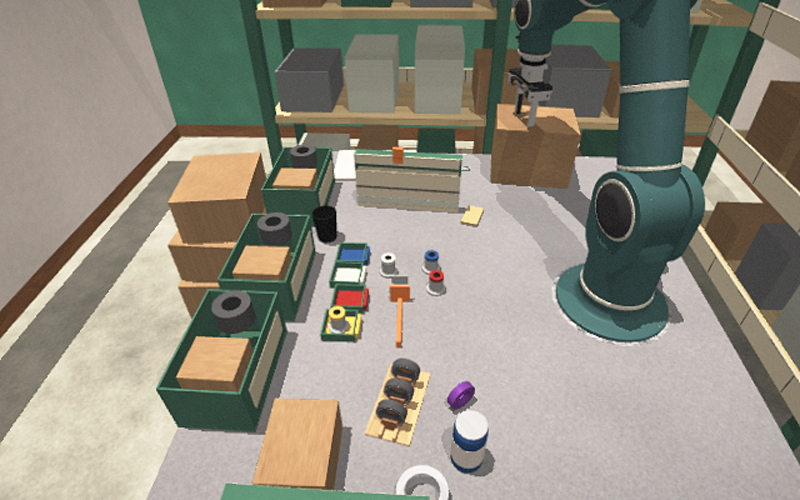

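The top view shows the panel at right (view pixels about 525,250, face to the left, flag at 537,236), the hook at (352,255) with its plate at 378, and the cradle at (275,260) with three pulleys. The bushes are red (392,285), blue (420,280) and white (413,241). The bins from left to right are yellow, red, white and blue, at y≈208. The purple decoy is at (274,303).

```bash
cat > h.py <<'E'
import numpy as np, cv2
from scipy.spatial.transform import Rotation as Rot
from scipy.optimize import least_squares
from workcell import *
def project(P,c):
    P=np.atleast_2d(P); q=P@c["camera_from_world"][:3,:3].T+c["camera_from_world"][:3,3]
    s=np.c_[q[:,0],-q[:,1]]/-q[:,2:]
    s=s*(1+c["k1"]*(s**2).sum(1,keepdims=True))
    K=c["camera_matrix"]; return s*[K[0,0],K[1,1]]+K[:2,2]
def ray(uv,c):
    K=c["camera_matrix"]; d=(np.array(uv,float)-K[:2,2])/[K[0,0],K[1,1]]
    s=d.copy()
    for _ in range(20): s=d/(1+c["k1"]*(s@s))
    T=c["camera_from_world"]; R=T[:3,:3]
    return -R.T@T[:3,3], R.T@np.array([s[0],-s[1],-1])
def onplane(uv,c,z):
    o,d=ray(uv,c); return o+d*(z-o[2])/d[2]
def snap(name,fn,crop=None,scale=1.25):
    c=calibration(name); im=capture(name); np.savez(f"pics/{fn}.npz",im=im,**c)
    if crop: im=im[crop[1]:crop[3],crop[0]:crop[2]]
    cv2.imwrite(f"pics/{fn}.png",cv2.resize(im[:,:,::-1],None,fx=scale,fy=scale,interpolation=cv2.INTER_CUBIC)); return c
def load(fn):
    return dict(np.load(f"pics/{fn}.npz"))
E
python3 - <<'E'
from h import *
c=calibration("top")
for n,u,v,z in [("flag",537,236,185),("panel face top end",538,187,185),("face bot end",531,312,185),("hook plate",379,253,30),("nose",326,256,10),("cradleTL",248,240,4),("TR",307,250,4),("BR",301,279,4),("BL",243,268,4),("red",392,285,50),("blue",420,280,50),("white",413,240,50),("binY",343,209,4),("binR",373,211,4),("binW",403,207,4),("binB",431,206,4),("purple",274,303,15)]:
    print(n,onplane((u/1.25,v/1.25),c,z).round())
w=calibration("wrist"); o=get_obs()
T=w["camera_from_world"]; R=Rot.from_euler("xyz",o["eef_rot"],degrees=True).as_matrix()
print(w["camera_matrix"],w["k1"]); print("cam in tool", R.T@(-T[:3,:3].T@T[:3,3]-o["tcp_pos"])); print((R.T@T[:3,:3].T).round(3))
for p in [(520,-150,380),(560,80,420),(560,0,420)]:
  for y in (0,90,-90,180): print(p,y,solve_ik(p,[180,0,y]))
E
```

```text
flag [ 559. -385.  185.]
panel face top end [ 683. -391.  185.]
face bot end [ 371. -367.  185.]
hook plate [529.  17.  30.]
nose [522. 169.  10.]
cradleTL [567. 397.   4.]
TR [539. 225.   4.]
BR [456. 240.   4.]
BL [486. 408.   4.]
red [439. -21.  50.]
blue [453. -98.  50.]
white [564. -78.  50.]
binY [659. 124.   4.]
binR [654.  37.   4.]
binW [666. -50.   4.]
binB [ 669. -131.    4.]
purple [387. 312.  15.]
[[345.07998176   0.         328.11250962]
 [  0.         345.07998176 198.68319061]
 [  0.           0.           1.        ]] 0.014330924085206542
cam in tool [  69.86102858    0.69338555 -180.05453685]
[[-0.     0.97   0.244]
 [ 1.     0.     0.   ]
 [ 0.     0.244 -0.97 ]]
(520, -150, 380) 0 [ 32.68246318   9.82755486 -23.05898832  89.38216084   3.8750774
  81.58093936 -80.64105308]
(520, -150, 380) 90 [ 41.9290462   10.92882649 -34.16991287  89.09721542   6.17485407
  81.8727501    7.36850763]
(520, -150, 380) -90 [ -37.77605254   14.17001146   62.09020301   91.45505194  -12.61812972
   82.0002173  -154.64002134]
(520, -150, 380) 180 [ 47.95711457  11.96885725 -41.68389854 
[... 260 characters left out ...]
.29061899 -21.48017493]
(560, 80, 420) -90 [ 35.21547344  19.70299445 -62.20721945  80.91449159  17.35299363
  89.62376161 154.34050342]
(560, 80, 420) 180 [ 32.90580447  18.41594336 -58.23199637  80.97352745  15.58198733
  89.11724395  65.79125684]
(560, 0, 420) 0 [  29.56694344   13.65921777  -40.65576031   82.09369749    8.85881515
   87.49058322 -100.66918678]
(560, 0, 420) 90 [ 33.00396294  14.4868698  -45.35103064  81.99258281  10.2594543
  87.75255822 -11.82813584]
(560, 0, 420) -90 [ 47.97424237  21.77332044 -69.78541283  81.60469106  20.37121694
  90.5034952  159.7897543 ]
(560, 0, 420) 180 [ 38.56398726  16.25322342 -53.39318908  81.83770604  12.98929893
  88.3435811   75.91375103]
```

```bash
cat >> h.py <<'E'
def ori(yaw,tilt=0):
    "tool down, tool x at yaw; tilt>0 tips the tool's back toward +tool x (fingers point to -x)"
    R=Rot.from_euler("z",yaw,degrees=True)*Rot.from_euler("y",tilt,degrees=True)*Rot.from_euler("x",180,degrees=True)
    return R.as_euler("xyz",degrees=True)
E
python3 - <<'E'
from h import *
move_to([540,-150,330],ori(90,30)); dwell(.3); snap("wrist","pan")
move_to([520,40,330],ori(90,0)); dwell(.3); snap("wrist","hook")
move_to([510,250,330],ori(90,0)); dwell(.3); snap("wrist","cra")
print(get_obs()["t"],get_obs()["qpos"])
E
```

```text
4.9333 [ 13.30479001  20.06486688 -54.81774382  89.91848976  16.63266047
  78.6746378  -43.22935802]
```

View pics/pan.png

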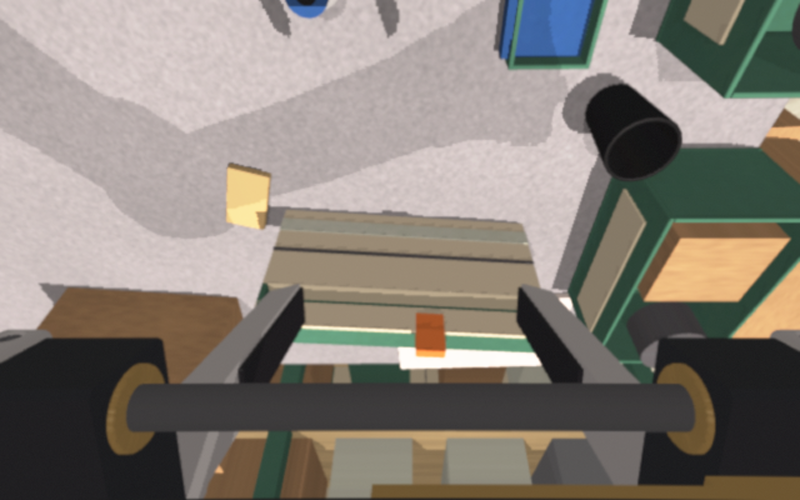

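View pics/hook.png

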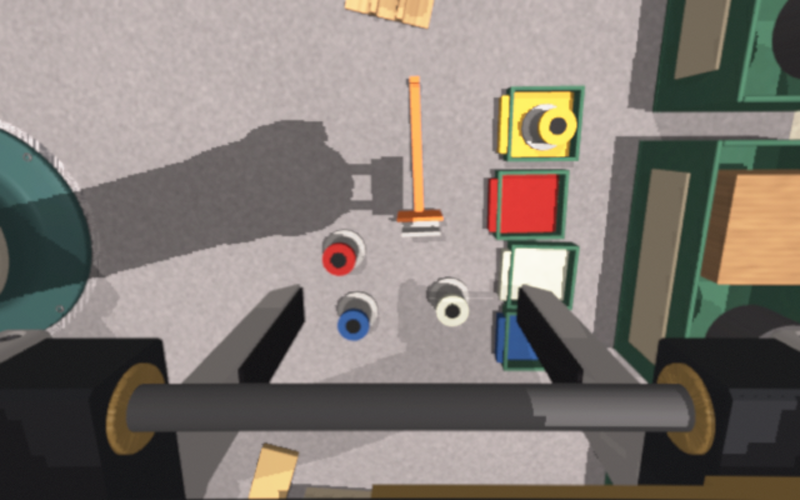

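View pics/cra.png

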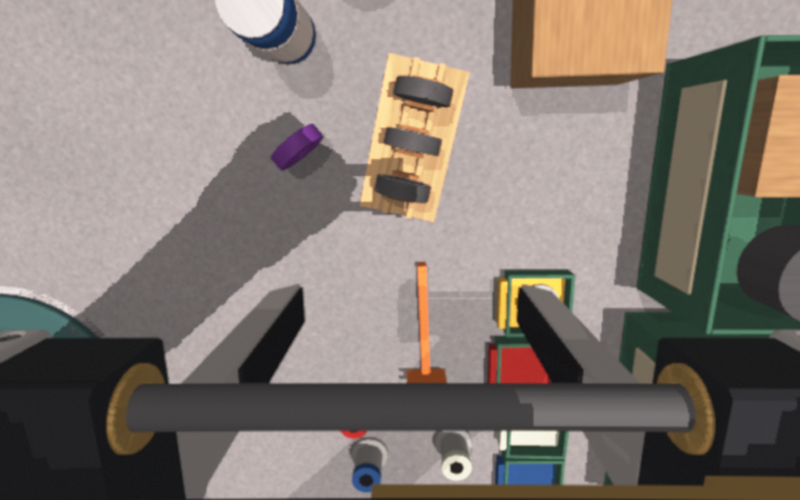

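```bash
python3 - <<'E'
from h import *
a=load("pan")["im"][155:305,195:455]; b=load("hook")["im"][50:200,300:360]
im=np.hstack([a,b])[:,:,::-1]
cv2.imwrite("pics/z1.png",cv2.resize(im,None,fx=2.5,fy=2.5,interpolation=cv2.INTER_CUBIC)); print(im.shape)
E
```

```text
(150, 320, 3)
```

View pics/z1.png

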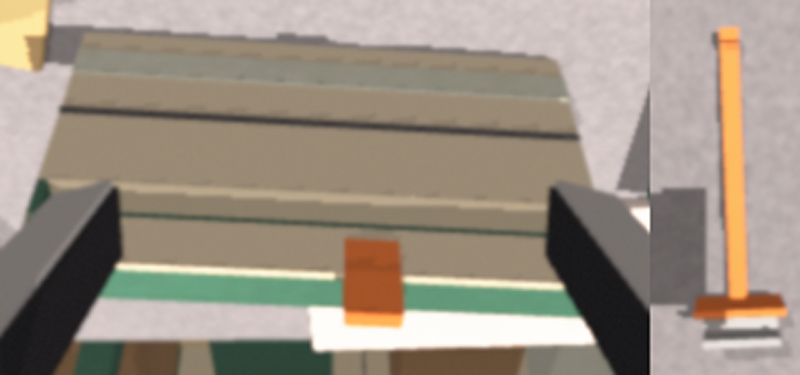

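```bash
python3 - <<'E'
from h import *
def fit(c,pts,uv,w,x0):
    pts=np.array(pts,float);w=np.array(w,float)
    def T(p): return Rot.from_euler("z",p[2],degrees=True).apply(pts)+[p[0],p[1],0]
    f=lambda p:((project(T(p),c)-uv)*w).ravel()
    s=least_squares(f,x0,x_scale=[10,10,1]); r=(project(T(s.x),c)-uv)
    print(s.x.round(2)); print(r.round(1).tolist()); return s.x
c=load("pan")
Z=lambda u,v,o:(np.array([u,v])/2.5+o)
o=np.array([195,155])
pp=[(0,160,0),(0,-160,0),(0,160,130),(0,-150,130),(0,140,185),(0,-150,185)]
uv=np.array([Z(*q,o) for q in [(85,32),(555,58),(47,178),(550,207),(118,264),(560,286)]])
w=[(1,1),(1,1),(0,1),(0,1),(0,1),(0,1)]
x=fit(c,pp,uv,w,[530,-380,90])
# lines exactly horizontal along local y; report flag
for z,q in [(163,(373,240)),(185,(373,275))]:
    for X in (0,1): 
        oo,d=ray(Z(*q,o),c)
        R=Rot.from_euler("z",x[2],degrees=True).inv()
        a=R.apply(oo-[x[0],x[1],0]);b=R.apply(d); print("flag",z,X,(a+b*(X-a[0])/b[0]).round(1))
c=load("hook");o=np.array([300,50])
hp=[(150,5,22),(150,-5,22),(4,25,0),(4,-25,0),(0,25,52),(0,-25,52),(-11,20,76),(-11,-20,76)]
uv=np.array([Z(u-650,v,o) for u,v in [(718,28),(741,27),(697,297),(783,297),(693,318),(787,317),(703,347),(780,345)]])
fit(c,hp,uv,np.ones((8,2)),[525,15,90])
E
```

```text
[ 532.25 -377.87   85.77]
[[-0.1, 0.4], [0.1, 0.7], [-4.2, 0.5], [11.8, -0.5], [-27.5, -1.0], [16.3, -0.1]]
flag 163 0 [  0.  -28.8 161.7]
flag 163 1 [  1.  -28.6 162.5]
flag 185 0 [  0.  -28.  184.7]
flag 185 1 [  1.  -27.9 185.4]
[529.83  24.34  92.13]
[[1.1, 0.1], [-0.6, 0.2], [-0.2, -0.2], [-1.1, -1.4], [0.4, 0.5], [-0.1, -0.4], [0.1, 0.6], [0.3, 0.3]]
```

The panel fits at (532,-378), yaw 85.8°, with the flag at panel y≈-28. The hook fits at (530,24), yaw 92°. I'll take one closer panel view to refine this before gripping.

```bash
python3 - <<'E'
from h import *
move_to([560,-200,290],ori(85.8,35)); dwell(.3); c=snap("wrist","pan2",crop=(180,100,480,320),scale=2.6)
P=Rot.from_euler("z",85.77,degrees=True).apply([(0,160,0),(0,-160,0),(0,160,130),(0,-160,130),(0,160,154),(0,-160,154),(0,160,185),(0,-160,185),(0,-28.4,163)])+[532.25,-377.87,0]
print(((project(P,c)-[180,100])*2.6).round(0).tolist(), get_obs()["force"])
E
```

```text
[[82.0, 121.0], [639.0, 121.0], [22.0, 298.0], [689.0, 299.0], [8.0, 339.0], [700.0, 340.0], [-11.0, 397.0], [717.0, 397.0], [416.0, 355.0]] [ 0.10917565  0.10637275 -0.08383889]
```

View pics/pan2.png

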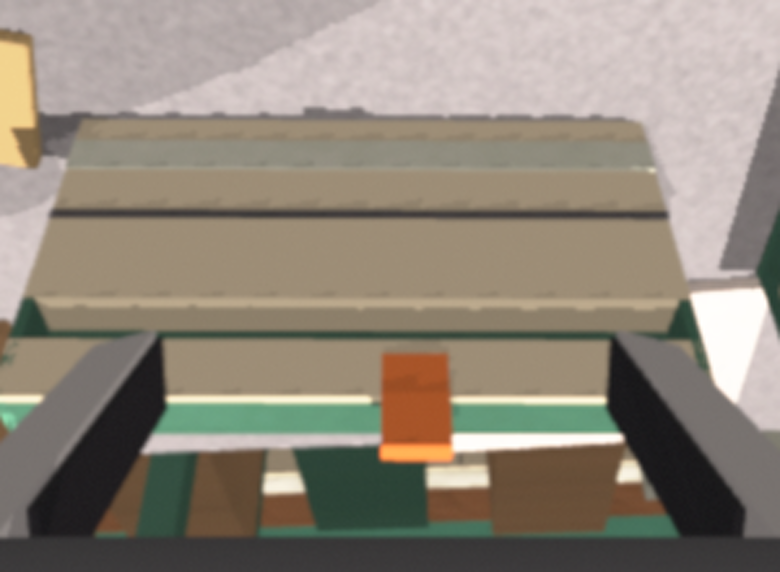

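The close view matches the predictions within 1 px: bottom edge at row 120, groove at 298, slat at 338, top at 397, and flag centre at column 416. Next I'll plan the insertion path and grip the hook.

```bash
cat > plan.py <<'E'
from h import *
PAN=np.array([532.25,-377.87]); YAW=85.77; FY=-28.4
GX,GZ,PHI=70,5.5,25       # grip point on the hook (TCP), tool tilt in the hook frame
# section (x out, z up from groove floor edge): boxes x0,x1,z0,z1
panel=np.array([(-32,0,-130,0),(-4,0,24,55),(-60,-26,-130,55),(-60,0,51,55)],float)
hook=np.array([(-11,-7,0,31),(-11,0,0,5),(0,4,-45,7)],float)
def edge(b,n=12):
    x=np.linspace(b[0],b[1],n);z=np.linspace(b[2],b[3],n)
    return np.r_[np.c_[x,0*x+b[2]],np.c_[x,0*x+b[3]],np.c_[0*z+b[0],z],np.c_[0*z+b[1],z]]
def sd(p,b):
    q=np.maximum(np.array([b[0],b[2]])-p,p-np.array([b[1],b[3]]))
    return np.hypot(*np.maximum(q,0).T)+np.minimum(q.max(1),0)
HP=np.vstack([edge(b) for b in hook]); PP=np.vstack([edge(b,30) for b in panel])
def clear(h,th):
    c,s=np.cos(np.radians(th)),np.sin(np.radians(th)); R=np.array([[c,-s],[s,c]])
    a=HP@R.T+h; b=(PP-h)@R
    return min(min(sd(a,p).min() for p in panel),min(sd(b,k).min() for k in hook))
def tool(h,th):
    "TCP position, orientation for heel h=(x,z) rel groove, nose up th"
    c,s=np.cos(np.radians(th)),np.sin(np.radians(th))
    gx,gz=GX,GZ-45
    x=h[0]+c*gx-s*gz; z=h[1]+s*gx+c*gz
    p=Rot.from_euler("z",YAW,degrees=True).apply([x,FY,0])+[*PAN,130+z]
    return p,ori(YAW,PHI-th)
E
python3 - <<'E'
from plan import *
e=lambda t:(np.array([np.cos(np.radians(t)),np.sin(np.radians(t))]),np.array([-np.sin(np.radians(t)),np.cos(np.radians(t))]))
ex,ez=e(35)
for s in range(-45,5,5): print(s,(14.25*ex+s*ez).round(1),round(clear(14.25*ex+s*ez,35),2))
# best heel for each angle near the previous one
h=14.25*ex-8*ez
for th in range(35,-1,-5):
    best=max(((clear(h+[a,b],th)-.02*np.hypot(a,b),a,b) for a in np.arange(-5,5.1,.5) for b in np.arange(-5,5.1,.5)))
    h=h+best[1:]; print(th,h,round(clear(h,th),2))
for hh,th in [((0.5,.5),0),((3,3),0),((1,2),0),((1,6),0)]: print(hh,clear(np.array(hh),th))
E
```

```text
-45 [ 37.5 -28.7] 10.69
-40 [ 34.6 -24.6] 7.82
-35 [ 31.7 -20.5] 4.96
-30 [ 28.9 -16.4] 3.25
-25 [ 26.  -12.3] 3.25
-20 [23.1 -8.2] 3.25
-15 [20.3 -4.1] 3.25
-10 [17.4 -0. ] 3.25
-5 [14.5  4.1] 3.24
0 [11.7  8.2] 3.24
35 [21.26152812 -2.37975214] 5.0
30 [26.26152812 -6.37975214] 8.44
25 [31.26152812 -9.87975214] 13.16
20 [ 36.26152812 -12.37975214] 18.84
15 [ 41.26152812 -14.37975214] 25.13
10 [ 46.26152812 -15.37975214] 31.89
5 [ 51.26152812 -15.37975214] 38.73
0 [ 56.26152812 -15.37975214] 45.26
(0.5, 0.5) 0.5
(3, 3) 0.0
(1, 2) 1.0
(1, 6) 1.0
```

```bash
python3 - <<'E'
from plan import *
H=np.array([529.83,24.34]);hy=92.13
d=np.array([np.cos(np.radians(hy)),np.sin(np.radians(hy))])
g=np.array([*(H+GX*d),GZ]); o=ori(hy,PHI); back=Rot.from_euler("xyz",o,degrees=True).apply([0,0,-1])
set_gripper(50)
move_to(g+120*back,o); 
print(line_to(g+10*back,v=120), line_to(g,v=25,guard=8)); print(get_obs()["tcp_pos"].round(1),g)
set_gripper(0,60); x=get_obs(); print(x["grip_width"],x["finger_force"],x["force"])
print(line_to(g+[0,0,120],v=100)); x=get_obs(); print(x["t"],x["grip_width"],x["force"],x["torque"])
snap("side","grip",crop=(240,140,400,280),scale=4)
E
```

```text
False False
[527.2  94.3   5.4] [527.22831345  94.29163491   5.5       ]
9.450554609248666 59.99855697154999 [-0.92337354 -0.14920921 -0.86240083]
False
12.8583 9.168691800899667 [ 0.03619208 -0.49543362 -1.9567699 ] [ 0.53947363 -0.08567182  0.03021573]
```

View pics/grip.png

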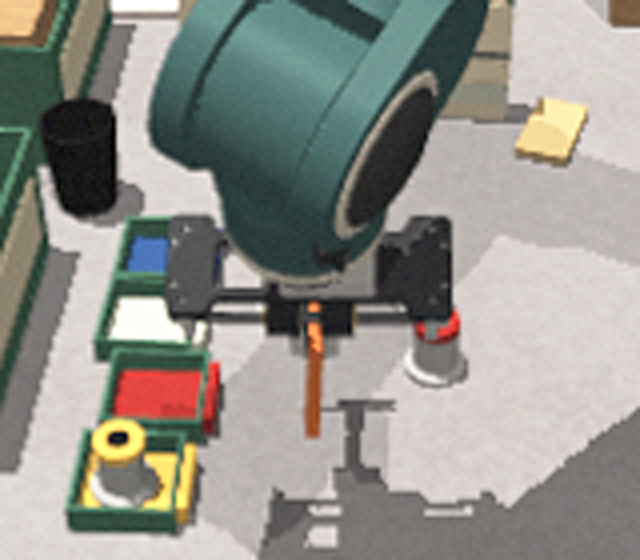

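The side view shows the hook held at mid-arm, nose toward the camera and about level, with everything else undisturbed. Next I'll optimise the turn-down path.

```bash
cat >> plan.py <<'E'
def plan():
    ths=np.arange(35,-.1,-5.); c,s=np.cos(np.radians(35)),np.sin(np.radians(35))
    gx=np.arange(0,14.1,.5); gz=np.arange(-4,20.1,.5)
    G=np.array([(a,b) for a in gx for b in gz]); cost=None; back=[]
    from scipy.spatial.distance import cdist
    D=cdist(G,G); D[D>4.5]=1e3; D=.03*D*D
    for th in ths:
        cl=np.array([clear(g,th) for g in G]); pen=np.where(cl<.3,1e4,2/np.maximum(cl,.3))
        if th==35: cost=pen+.5*np.abs(G@[c,s]-14.25)
        else:
            M=cost[:,None]+D; k=M.argmin(0); back.append(k); cost=M.min(0)+pen
    i=np.argmin(cost+np.abs(G-[1,2.5]).sum(1)*10); path=[i]
    for k in back[::-1]: i=k[i]; path.append(i)
    return [(t,G[i]) for t,i in zip(ths,path[::-1])]
E
python3 - <<'E'
from plan import *
import json
P=plan()
for t,h in P: print(t,h,round(clear(h,t),2))
json.dump([(t,*h) for t,h in P],open("path.json","w"))
for (t,h),(t2,h2) in zip(P,P[1:]): print(round(clear((h+h2)/2,(t+t2)/2),2),end=" ")
# gripper body vs panel top-front edge (0,55): in tool frame
for t,h in [(35,np.array([37.5,-28.7]))]+P:
    p,o=tool(h,t); c=Rot.from_euler("z",YAW,degrees=True).apply([0,FY,0])+[*PAN,185]
    print(t,Rot.from_euler("xyz",o,degrees=True).inv().apply(c-p).round(0), solve_ik(p,o) is not None)
E
```

```text
35.0 [ 7.5 14. ] 3.32
30.0 [ 5. 12.] 5.21
25.0 [ 3.5 10.5] 5.85
20.0 [3.  9.5] 5.38
15.0 [2.5 8. ] 4.49
10.0 [2.5 6.5] 3.59
5.0 [2. 5.] 2.43
0.0 [1.  2.5] 1.0
4.27 5.57 5.66 5.15 4.01 2.98 1.66 35 [-103.    0.  -95.] True
35.0 [-80.  -0. -48.] True
30.0 [-81.  -0. -49.] True
25.0 [-84.  -0. -51.] True
20.0 [-87.  -0. -51.] True
15.0 [-91.   0. -52.] True
10.0 [-95.   0. -52.] True
5.0 [-99.  -0. -53.] True
0.0 [-103.   -0.  -53.] True
```

```bash
python3 - <<'E'
from plan import *
ex=np.array([np.cos(np.radians(35)),np.sin(np.radians(35))]);ez=np.array([-ex[1],ex[0]])
p,o=tool(14.25*ex-80*ez,35); move_to(p+[0,60,40],o); line_to(p)
print(line_to(tool(14.25*ex-38*ez,35)[0],v=60,guard=6)); dwell(.2)
x=get_obs(); print(x["t"],x["force"],x["grip_width"],x["tcp_pos"]-tool(14.25*ex-38*ez,35)[0])
h=14.25*ex-38*ez; c0,s0=ex
hk=np.array([(-9,20,31),(-9,-20,31),(0,25,-45),(150,0,-45),(150,0,-23)],float)
W=np.c_[hk[:,0]*c0-hk[:,2]*s0+h[0],hk[:,1]+FY,hk[:,0]*s0+hk[:,2]*c0+h[1]+130]
W=Rot.from_euler("z",YAW,degrees=True).apply(W)+[*PAN,0]
a=snap("top","pre"); b=snap("side","preS")
A=load("pre")["im"][130:270,340:460]; B=load("preS")["im"][90:230,260:400]
cv2.imwrite("pics/z2.png",cv2.resize(np.hstack([A,B])[:,:,::-1],None,fx=3,fy=3,interpolation=cv2.INTER_CUBIC))
print(((project(W,a)-[340,130])*3).round().tolist(),((project(W,b)-[260-120,90])*3).round().tolist())
E
```

```text
False
15.875 [-0.39053352  0.13662069 -2.05117919] 9.25867185087779 [-0.06771353  0.23888496 -0.2315883 ]
[[241.0, 200.0], [243.0, 163.0], [183.0, 206.0], [85.0, 165.0], [99.0, 163.0]] [[550.0, 148.0], [518.0, 146.0], [549.0, 209.0], [511.0, 205.0], [512.0, 185.0]]
```

View pics/z2.png

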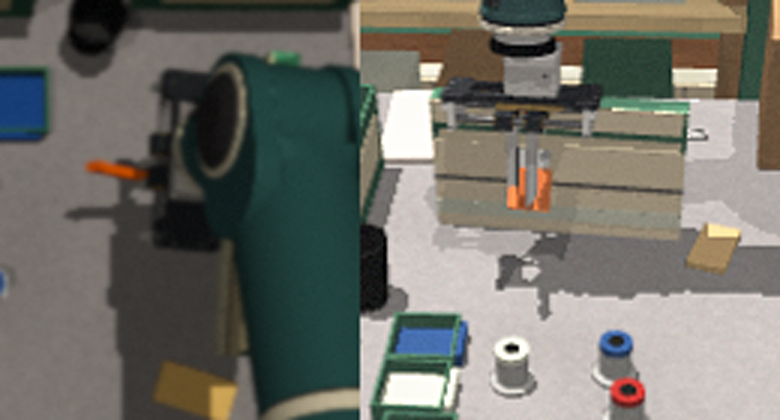

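In the top view the nose is at (88,166), against a predicted (85,165). In the side view the plate bottom is at row 209, as predicted. The hook sits correctly in the grip, so I'll insert it.

```bash
python3 - <<'E'
from plan import *
import json
P=json.load(open("path.json"))
ex=np.array([np.cos(np.radians(35)),np.sin(np.radians(35))]);ez=np.array([-ex[1],ex[0]])
def st(h,t,v,g):
    p,o=tool(np.array(h),t); r=line_to(p,o,v=v,guard=g); x=get_obs()
    print(t,np.round(h,1),r,x["force"].round(1),round(x["t"],1)); return r
ok=True
for s in (-20,-8):
    if st(14.25*ex+s*ez,35,40,6): ok=False;break
if ok:
    for t,a,b in P:
        if st((a,b),t,25,7): break
E
```

```text
35 [23.1 -8.2] False [ 0.1 -0.  -1.5] 16.6
35 [16.3  1.6] False [-0.   0.2 -2.5] 17.0
35.0 [ 7.5 14. ] False [-0.2 -0.1 -1.1] 17.8
30.0 [ 5. 12.] False [-0.6 -0.6 -1.4] 18.3
25.0 [ 3.5 10.5] False [ 0.  -0.1 -1.1] 18.8
20.0 [3.  9.5] False [ 0.9  0.1 -1.8] 19.3
15.0 [2.5 8. ] False [-0.4 -0.7 -1.5] 19.8
10.0 [2.5 6.5] False [-0.5 -1.2 -1. ] 20.3
5.0 [2. 5.] False [-0.8  0.  -1.6] 20.8
0.0 [1.  2.5] False [ 1.   5.  -3.3] 21.3
```

```bash
python3 - <<'E'
from plan import *
def st(h,t,v,g):
    p,o=tool(np.array(h),t); r=line_to(p,o,v=v,guard=g); dwell(.2); x=get_obs()
    print(t,np.round(h,1),r,x["force"].round(1),x["torque"].round(2),(x["tcp_pos"]-p).round(2)); return r
st((1,-3),0,8,7)
z=get_obs()["tcp_pos"]; d=np.array([np.cos(np.radians(YAW)),np.sin(np.radians(YAW)),0])
print(line_to(z-5*d,v=8,guard=8)); dwell(.2); x=get_obs(); print(x["force"],x["torque"],(x["tcp_pos"]-tool(np.array([0,0]),0)[0]).round(2))
E
```

```text
0 [ 1 -3] True [-1.  -1.8  4.5] [-0.79 -0.03 -0.02] [0.23 0.57 1.34]
True
[0.50382068 2.54419839 4.65279103] [-0.18627399 -0.00947554 -0.13862684] [ 0.51  1.48 -2.02]
```

```bash
python3 - <<'E'
from plan import *
set_gripper(30); dwell(.3)
x=get_obs(); o=x["eef_rot"]; back=Rot.from_euler("xyz",o,degrees=True).apply([0,0,-1])
line_to(x["tcp_pos"]+110*back,v=120)
move_to([560,-150,290],ori(85.8,30)); set_gripper(94); dwell(.3)
c=snap("wrist","seat",crop=(180,80,480,300),scale=2.6); print(get_obs()["t"])
hk=np.array([(150,5,-23),(150,-5,-23),(150,5,-45),(150,-5,-45),(4,25,-45),(4,-25,-45),(4,25,7),(4,-25,7)],float)
W=Rot.from_euler("z",YAW,degrees=True).apply(hk+[0,FY,130])+[*PAN,0]
print(((project(W,c)-[180,80])*2.6).round().tolist())
E
```

```text
26.6
[[416.0, 197.0], [440.0, 197.0], [415.0, 167.0], [438.0, 167.0], [373.0, 386.0], [463.0, 386.0], [372.0, 463.0], [470.0, 463.0]]
```

View pics/seat.png

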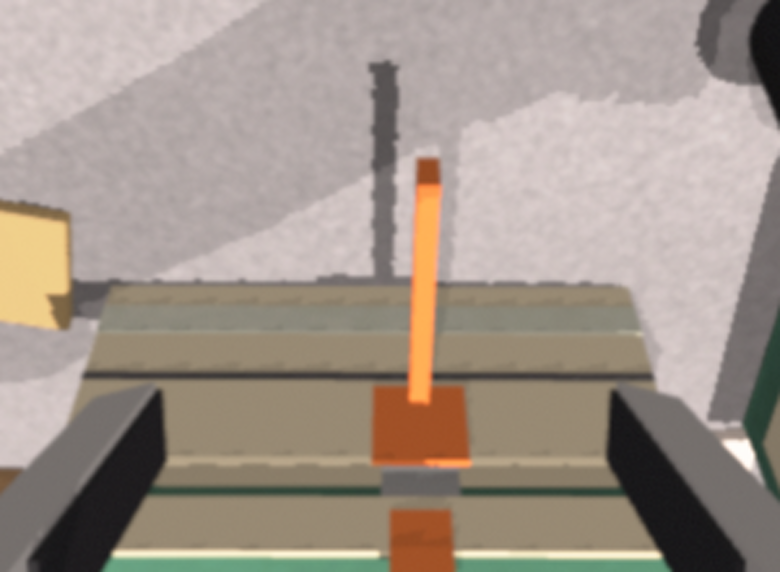

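The plate corners match the predicted seated position to within a pixel. The arm is square, and the nose sags about 2°, which is the lip's play. The hook is seated and released. Next I'll fit the cradle.

```bash
python3 - <<'E'
from h import *
c=load("cra")
pts=np.array([(85,45,4),(85,-45,4),(-85,-45,4),(-85,45,4)],float)
uv=np.array([(388,53),(469,70),(435,221),(361,206)])/1.25
T=lambda p,q:Rot.from_euler("z",p[2],degrees=True).apply(q)+[p[0],p[1],0]
s=least_squares(lambda p:(project(T(p,pts),c)-uv).ravel(),[512,318,100],x_scale=[10,10,1])
print(s.x,(project(T(s.x,pts),c)-uv).round(1).tolist())
x=s.x; im=load("cra")["im"].copy()
for X in(-50,0,50):
  a=np.radians(np.arange(0,360,10))
  for dx in(-9,9):
    ring=np.c_[0*a+X+dx,30*np.cos(a),44+30*np.sin(a)]
    cv2.polylines(im,[np.round(project(T(x,ring),c)*8).astype(int)],True,(0,255,0) if dx<0 else (255,0,0),1,cv2.LINE_AA,3)
cv2.imwrite("pics/z3.png",cv2.resize(im[30:190,260:420,::-1],None,fx=3.6,fy=3.6,interpolation=cv2.INTER_CUBIC))
E
```

```text
[512.67137047 317.76313118  78.34731759] [[-0.1, -0.2], [-0.2, 0.5], [0.3, -0.2], [-0.1, -0.2]]
```

View pics/z3.png

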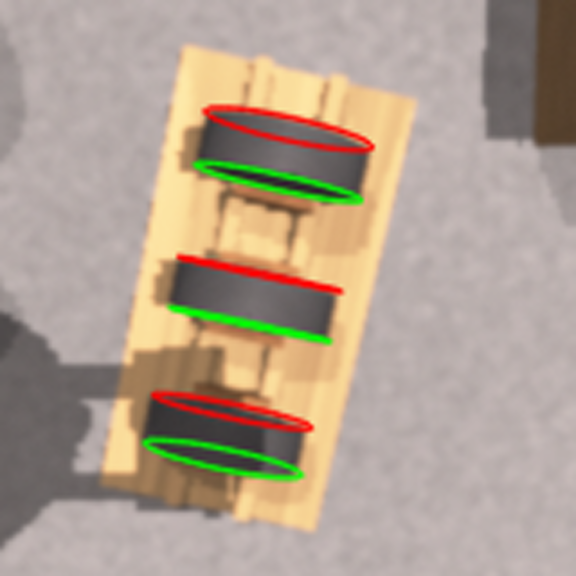

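The overlaid rings coincide with three dark pulleys at cradle x = ±50 and 0. I'll hang the one nearest first and check it.

```bash
cat >> plan.py <<'E'
CR=np.array([512.67,317.76]);CY=78.35
def pan(x,zc): return Rot.from_euler("z",YAW,degrees=True).apply([x,FY,0])+[*PAN,zc-19]
def hang(X,xt):
    g=Rot.from_euler("z",CY,degrees=True).apply([X,0,0])+[*CR,25]; o=ori(CY)
    set_gripper(94); move_to(g+[0,0,100],o); 
    if line_to(g,v=110,guard=8): print("contact on the way down"); return
    set_gripper(50,30); x=get_obs(); print("w",x["grip_width"],x["finger_force"])
    line_to(g+[0,0,150],v=150); w=get_obs()["grip_width"]
    q=ori(YAW); move_to(pan(210,165),q); line_to(pan(210,91),v=120)
    r=line_to(pan(xt,91),v=80,guard=8); x=get_obs(); print("in",r,x["force"].round(1),w,x["grip_width"],round(x["t"],1))
    if r: return
    r=line_to(pan(xt,70),v=20,guard=4); x=get_obs(); print("down",r,x["force"].round(1),"centre z",x["tcp_pos"][2]+19)
    set_gripper(94); line_to(pan(xt,190),v=120); print(round(get_obs()["t"],1))
E
python3 - <<'E'
from plan import *
hang(-50,58); line_to(pan(130,250),v=200); snap("side","h1",crop=(260,100,400,200),scale=4)
E
```

```text
w 59.851692353607035 29.99907910823822
in False [ 0.3 -0.1 -0.5] 59.762925986998454 59.84923913959563 35.8
down True [-1.8 -0.3  6.7] centre z 78.97360136027345
38.2
```

View pics/h1.png

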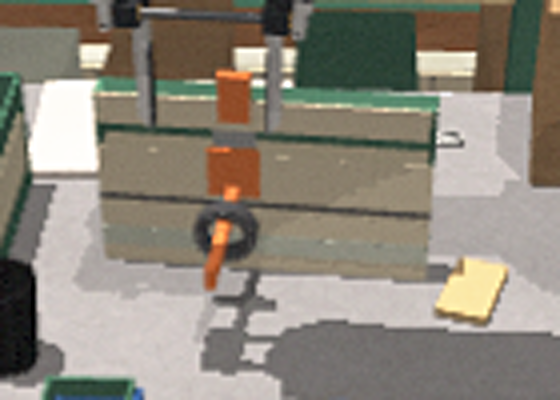

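The pulley hangs on the arm (view pixels ≈ 227,230) and the hook is still seated. Now the other two.

```bash
python3 - <<'E'
from plan import *
hang(0,86); hang(50,114)
line_to(pan(150,250),v=200)
move_to([520,20,330],ori(90,0)); dwell(.2); snap("wrist","b"); snap("top","b_top"); print(get_obs()["t"])
A=load("b")["im"][40:320,200:500]; 
cv2.imwrite("pics/z4.png",cv2.resize(A[:,:,::-1],None,fx=2.1,fy=2.1,interpolation=cv2.INTER_CUBIC))
E
```

```text
w 60.190432440954915 29.99402090907097
in False [-0.4 -0.7 -1.3] 60.03260027790737 60.2550841116617 48.2
down True [-1.8 -0.9  9.1] centre z 77.52323306921757
50.7
w 59.96553311376038 29.99500572681427
in False [-0.4 -0.5 -1.5] 60.07446798392037 60.22575347408321 60.2
down True [-1.2 -0.2  7.1] centre z 76.42953195036137
62.8
64.625
```

View pics/z4.png

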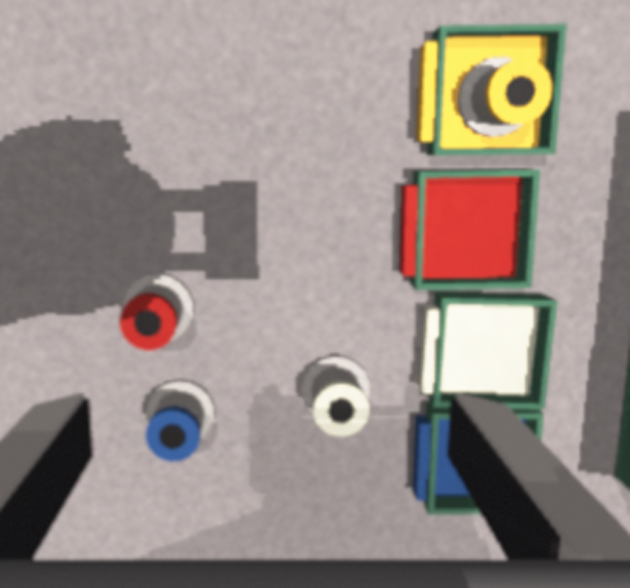

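The red bush's top is at (148,321), blue at (173,434) and white at (341,410). The red, white and blue bins run down the right side, with rims readable. I'll fit these and place the bushes, re-detecting before each pick.

```bash
cat > bush.py <<'E'
from plan import *
VIEW=([520,20,330],ori(90,0))
def binfit(uv,idx,c):
    sq=np.array([(-39,39),(39,39),(39,-39),(-39,-39)])[idx]   # image TL,TR,BR,BL as (world x, world y)
    f=lambda p:(project(np.c_[(Rot.from_euler("z",p[2],degrees=True).apply(np.c_[sq,0*sq[:,0]])+[p[0],p[1],25])],c)-uv).ravel()
    s=least_squares(f,[650,0,0],x_scale=[10,10,1]); return s.x,np.abs(s.fun).max()
def look():
    "bush tops by colour: world xy of band ring centre at z=50, in the counter area"
    move_to(*VIEW); dwell(.2); c=calibration("wrist"); im=capture("wrist"); hsv=cv2.cvtColor(im,cv2.COLOR_RGB2HSV); H,S,V=[hsv[...,i].astype(int) for i in range(3)]
    M={"red":(S>150)&((H<8)|(H>172))&(V>80),"blue":(S>120)&(H>100)&(H<125)&(V>60),"white":(V>195)&(H>15)&(H<45)&(S>12)&(S<60)}
    out={}
    for k,m in M.items():
        m=cv2.morphologyEx(m.astype(np.uint8),cv2.MORPH_OPEN,np.ones((2,2)))
        for q in cv2.findContours(m,cv2.RETR_EXTERNAL,cv2.CHAIN_APPROX_NONE)[0]:
            (u,v),r=cv2.minEnclosingCircle(q)
            if 9<r<18:
                P=onplane((u,v),c,50)
                if P[0]<615: out.setdefault(k,[]).append((*P[:2].round(1),round(r,1)))
    return out
E
python3 - <<'E'
from bush import *
c=load("b"); Z=lambda L:np.array(L)/2.1+[200,40]
print(binfit(Z([(418,170),(538,172),(530,288),(414,285)]),[0,1,2,3],c))
print(binfit(Z([(438,296),(555,299),(545,408),(434,408)]),[0,1,2,3],c))
print(binfit(Z([(432,410),(543,412),(430,512)]),[0,1,3],c))
for k,q in dict(red=(148,321),blue=(173,434),white=(341,410)).items(): print(k,onplane(Z(q),c,50).round(1))
print(look(),get_obs()["t"])
E
```

```text
(array([ 6.55661992e+02,  3.76315966e+01, -2.16299517e-01]), np.float64(1.3332465017431048))
(array([ 6.73805529e+02, -4.76797958e+01, -1.05826374e-01]), np.float64(1.165080839508562))
(array([ 6.73947794e+02, -1.28664877e+02,  5.75435580e-01]), np.float64(0.7528223863324683))
red [440.2 -18.2  50. ]
blue [453.8 -96.8  50. ]
white [567.1 -79.7  50. ]
{'red': [(np.float64(441.4), np.float64(-19.4), 13.0)], 'blue': [(np.float64(454.7), np.float64(-97.5), 12.3)], 'white': [(np.float64(567.9), np.float64(-80.1), 13.7)]} 65.125
```

```bash
cat >> bush.py <<'E'
BIN=dict(red=(655.7,37.6),white=(673.8,-47.7),blue=(673.9,-128.7))
def put(k):
    d=look(); print(d)
    if len(d.get(k,[]))!=1: print("unsure",k); return False
    x,y,_=d[k][0]; bx,by=BIN[k]; o=ori(0)
    set_gripper(60); move_to([x,y,110],o)
    if line_to([x,y,27],v=90,guard=8): print("contact"); return False
    set_gripper(30,35); print("w",get_obs()["grip_width"])
    line_to([x,y,120],v=120); w=get_obs()["grip_width"]; move_to([bx,by,120],o); line_to([bx,by,42],v=100)
    r=line_to([bx,by,25],v=25,guard=5); s=get_obs(); print("down",r,s["tcp_pos"].round(1),w)
    set_gripper(50); line_to([bx,by,140],v=140); print(k,round(get_obs()["t"],1)); return True
E
python3 - <<'E'
from bush import *
for k in("white","blue","red"):
    if not put(k): break
print(look()); snap("side","end"); snap("top","endT"); snap("wrist","endW")
E
```

```text
{'red': [(np.float64(441.4), np.float64(-19.4), 13.0)], 'blue': [(np.float64(454.5), np.float64(-97.2), 12.4)], 'white': [(np.float64(568.0), np.float64(-79.9), 13.7)]}
w 35.12920980371062
down True [674.  -47.8  30.4] 35.39380768890192
white 73.5
{'red': [(np.float64(441.4), np.float64(-19.3), 13.0)], 'blue': [(np.float64(458.3), np.float64(-97.3), 11.6)]}
w 35.325952679463484
down True [ 673.9 -128.8   30.6] 35.412981330993205
blue 83.1
{'red': [(np.float64(441.4), np.float64(-19.8), 13.1)]}
w 35.33505977111648
down True [655.7  37.5  30.6] 35.65074660370222
red 92.6
{}
```

```bash
python3 - <<'E'
from plan import *
line_to([520,60,380]); 
move_to([560,-60,350],ori(85.8,30)); dwell(.3); snap("wrist","fin")
a=load("fin")["im"]; b=load("endW")["im"]
s=capture("side")
A=cv2.resize(a[:,:,::-1][80:330,120:520],(480,300)); B=cv2.resize(s[:,:,::-1][100:290,240:400],(320,380),interpolation=cv2.INTER_CUBIC)
out=np.zeros((600,800,3),np.uint8); out[:300,:480]=A; out[:380,480:]=B
C=cv2.resize(b[:,:,::-1][50:330,330:490],(171,300),interpolation=cv2.INTER_CUBIC); out[300:,:171]=C
D=cv2.resize(load("endT")["im"][:,:,::-1][130:260,180:320],(306,284),interpolation=cv2.INTER_CUBIC); out[310:594,172:478]=D
cv2.imwrite("pics/z5.png",out); x=get_obs(); print(x["t"],x["force"])
E
```

```text
96.2 [-0.06076383  0.08623399  0.32555998]
```

View pics/z5.png

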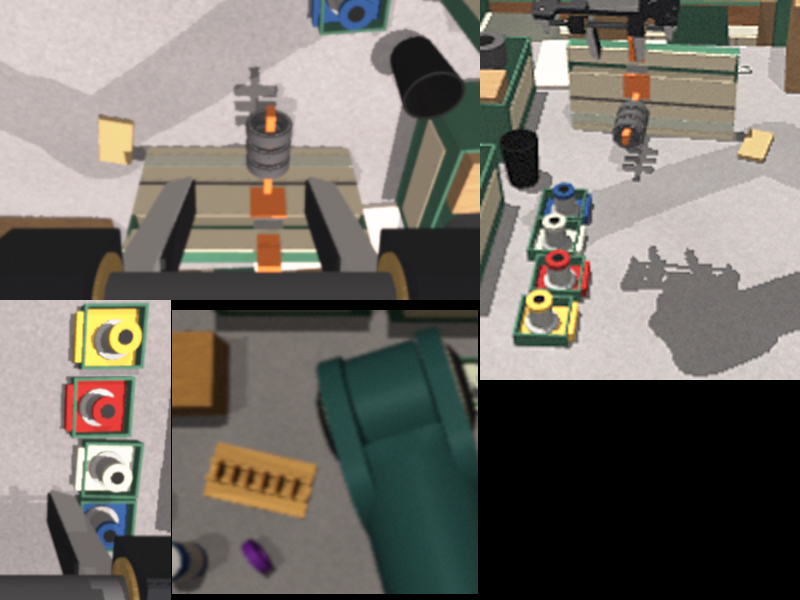

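The composite shows three pulleys on the seated hook's arm (≈268,143 and 630,122) and each bush upright in the bin of its colour. The cradle is empty, the purple decoy is in place, and the robot touches nothing.

```bash
python3 -c "
from workcell import *
print(job_done())"
```

```text
the job is handed in; nothing more can be done
None
```

The job is handed in at about 96 s: the hook is seated under the flag with its nose sagging about 2° (I took this to be play in the lip), all three pulleys hang on its arm, and the red, blue and white bushes are in their own bins.

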